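Fit the brass spacer sleeve on the spindle

TASK

Pick out the brass spacer sleeve and put it over the upright spindle of the green-footed stand, lowering it in the gripper until it is nearly down on the steel flange rather than dropping it from the top. Let go and leave it sitting flat on the flange round the spindle. Leave the aluminium and the black sleeves standing where they are.

Things in the scene. Friction and masses are not known exactly. Their poses are not given: they have to be found in the camera images.
- brass_sleeve: The brass-yellow spacer sleeve: upright tube 46 mm in outer diameter and 40 mm high with a straight through bore of 32 mm (wall 7 mm), standing on end on the bench; origin at the centre of its underside, z along the bore, up. Mass about 0.25 kg. It is one of three sleeves of the same size; they stand in any order.
- spindle_stand: Spindle stand fixed to the bench: round green foot 90 mm across, steel flange 58 mm across with flat top 24 mm above the bench, and in its middle an upright 14 mm steel spindle with a narrowing round nose (last 12 mm), tip 82 mm above the bench. Origin: centre of the foot's underside, on the spindle axis, z up. A seated sleeve's origin is 24 mm above it, with 9 mm radial play and 18 mm of spindle showing.
- aluminium_sleeve: Silver-grey aluminium sleeve, to be left alone: upright tube 46 mm in outer diameter and 40 mm high with a straight through bore of 32 mm (wall 7 mm), standing on end on the bench; origin at the centre of its underside, z along the bore, up.
- black_sleeve: Black plastic sleeve, to be left alone: upright tube 46 mm in outer diameter and 40 mm high with a straight through bore of 32 mm (wall 7 mm), standing on end on the bench; origin at the centre of its underside, z along the bore, up.
There are look-alikes about, which are no part of the job. What is shaped like the brass_sleeve but orange is not meant. Several things have the shape of the spindle_stand; the one meant has the colours described above.

How it is judged:
By the outcome, as a careful person would: the job done as asked, in the order asked, and still so for the second after the job is handed in, with the robot touching nothing.
It also fails if it takes over 35 s, if anything falls off the work surface, if the arm or the gripper's body presses on something with over 40 N, if the wrist force passes 120 N, or if a joint passes its speed limit or range.

ROBOT

A 6-joint arm with a two-finger parallel gripper is mounted at the origin on a cart in front of the work surface, level with it; the furniture and walls round the work are solid. World frame = base frame: x ahead of the robot, y to its left, z up, the work surface at z = 0. Lengths are in mm, angles in rad, forces in N, time in s.
With the tool pointing down it reaches from about 325 to 850 mm from the base axis. Payload 15.5 kg.
Tool frame: the origin (TCP) lies between the finger pads; the fingertips stand 22 mm ahead of it and the grasp point (between the pads) lies 3 mm ahead of it; z points along the fingers, y is the line along which they close (so a half turn about z gives the same grasp; the last joint's range is limited). The gripper opens to 91 mm and grips with 3 to 60 N. Pads are 32 mm wide; open, the fingers measure 118 mm over their backs; the gripper's body (76 mm by 178 mm) begins 60 mm behind the grasp point.
Start: joints at [-1.337, 0.494, 1.345, -0, 1.302, -0.096], TCP at [202.41, -591.318, 235.915] pointing down, gripper open.
Joint ranges: [-2.91, 2.91], [-0.82, 2.16], [0.22, 2.67], [-1.22, 4.37], [0.12, 2.79], [-3.08, 3.08]. Speed limits (rad/s): [1.89, 1.89, 2.57, 3.01, 3.01, 3.01].

INTERFACE

Orientations are given as a rotation vector (axis times angle).
In Python, from cell import robot gives the robot as it stands. The module is installed in compiled form; this text tells all that it offers.
- The arm moves only by the tool send_rows, never from a script. Its argument "moves" is a list of rows, each an object with "offset": the shift along the tool's x, y, z in cm, a list of three; "rot": the turn, a rotation vector about the tool's x, y, z in rad, a list of three; "hand": the finger opening in cm, from 0 to 9.12. In form: [{"offset": [x, y, z], "rot": [wx, wy, wz], "hand": hand}, ...]. A call has 1 to 8 rows; each row shifts and turns the commanded pose from where the row before left it, along the tool's axes as they then stand; what a row does not reach is not made up. A row lasts 1/12 s, in which the tool goes at most 41.7 mm and 7.16 degrees, less where a joint would pass 70% of its speed; a pose out of reach is approached as far as the arm can. A call with a gripper value outside its range is refused whole. The fingers move at their own pace and stop on an object; "squeeze" is the grip in N (left out, the last holds). Time passes only in rows, so rows that do not move let the fingers close. It gives the time, the measured TCP pose, the force, the opening and the grip force at its end, in the units of the state.
- robot.read_state(): the state, without advancing time (a new reading comes with each control period).
- robot.camera(name): name is "scene" or "side" or "wrist"; returns a dict with "img" (384x512x3 uint8, blue, green, red), "fov_y" (degrees; the focal length in pixels is half the picture's height over the tangent of half this angle, whatever the lens; pixels are square), "cx", "cy" (the principal point, pixels), "rvec" (rotation vector, rad) and "tvec" (3), from world to camera coordinates, as OpenCV has them. Camera axes: x right, y down, z forward; pixel columns grow to the right and rows downward; lengths in mm; the calibration is good to about 2 mm. A picture is of the moment at which its call begins. There is no depth.
- robot.job_done(): hands the job in; it is judged then, once.
The state is a dict: "time": time; "joint_positions": joint angles; "qd": joint speeds; "effort": joint torques, N m; "eef_pos": TCP position; "eef_rot": TCP orientation; "contact_force": force on the tool from outside, world axes, zero at the start; "torque": the same for the moment, N m; "gripper_width": finger opening in mm; "grip_force": force on a finger pad.
Only numpy, scipy, OpenCV 4.12 (cv2) and the standard library are available. Lean on these libraries where they do the work, as an engineer would, in place of code of your own. Each camera call takes 0.05 s, during which the arm holds its last target. There are 200 camera calls.

## Working session

There is one attempt and no reset: what is moved stays moved. The work goes in short steps, Python scripts to look and compute and a tool call to move; the robot and the scene stay as the last step left them, time stands still between calls to the robot, and variables do not carry over. Pictures are saved under pics/ and viewed, at most 10 in all, crops included, and the job is handed in when it is done.

Besides the shell and the picture viewer there is one more tool, called after ">>>" in YAML: its name, and indented under it one key for each argument. send_rows: Moves the arm, as the interface text tells. Its arguments: {"type":"object","properties":{"moves":{"type":"array","items":{"type":"object","properties":{"offset":{"type":"array","items":{"type":"number"}},"rot":{"type":"array","items":{"type":"number"}},"hand":{"type":"number"}}}},"squeeze":{"type":"number"}},"required":["moves"]}

```bash
mkdir -p pics; cat > h.py <<'E'
import numpy as np, cv2
from cell import robot
def cam(n):
    c=robot.camera(n); c["f"]=192/np.tan(np.radians(c["fov_y"])/2)
    c["R"]=cv2.Rodrigues(np.array(c["rvec"],float))[0]; c["t"]=np.array(c["tvec"],float).ravel(); return c
def ray(c,u,v,z):
    o=-c["R"].T@c["t"]; d=c["R"].T@np.array([(u-c["cx"])/c["f"],(v-c["cy"])/c["f"],1])
    return o+d*(z-o[2])/d[2]
def proj(c,p):
    q=c["R"]@np.array(p,float)+c["t"]; return c["cx"]+c["f"]*q[0]/q[2],c["cy"]+c["f"]*q[1]/q[2]
E
python3 - <<'E'
from h import *
a,b,w=[cam(n) for n in("scene","side","wrist")]
for n,c in zip("abw",(a,b,w)): print(n,-c["R"].T@c["t"],c["R"][2],c["f"])
cv2.imwrite("pics/1.png",a["img"]);cv2.imwrite("pics/2.png",b["img"]);cv2.imwrite("pics/3.png",w["img"])
s=robot.read_state();print(s)
E
```

```text
a [207.97332071 775.14708859 435.13953076] [ 0.38563613 -0.798271   -0.46265342] 361.43294376943317
b [491.01425    878.51980614 510.9687531 ] [ 0.04728887 -0.86146065 -0.50561775] 396.20624006339455
w [ 281.80493126 -565.1555553   383.626684  ] [-0.27756271 -0.09416661 -0.95608137] 321.857918977243
{'time': 0.15, 'joint_positions': array([-1.33648008e+00,  4.94069622e-01,  1.34600252e+00, -2.79900918e-06,
        1.30252494e+00, -9.54923703e-02]), 'qd': array([ 0.00148607, -0.00061788, -0.00278432, -0.00043457,  0.00018253,
        0.00091396]), 'effort': array([ 4.06198842e-04, -8.79208302e+01, -3.82045412e+01,  7.06366799e-02,
        5.02932491e-02, -3.91980439e-05]), 'eef_pos': array([ 202.35274697, -591.0294084 ,  235.45244878]), 'eef_rot': array([-3.09798560e+00, -5.15554073e-01,  1.13618743e-04]), 'contact_force': array([-0.18255964,  0.13787164,  0.7271685 ]), 'torque': array([ 0.0007207 , -0.00931838, -0.00166366]), 'grip_force': 0.0, 'gripper_width': 91.50448489421926}
```

View pics/1.png

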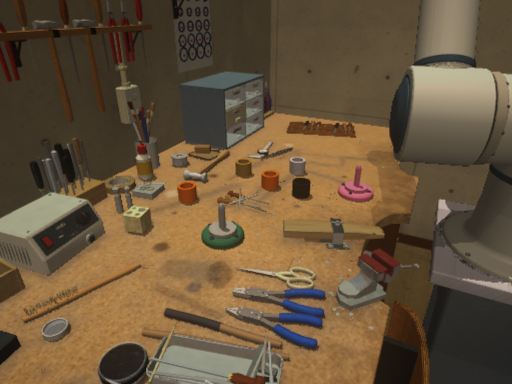

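View pics/2.png

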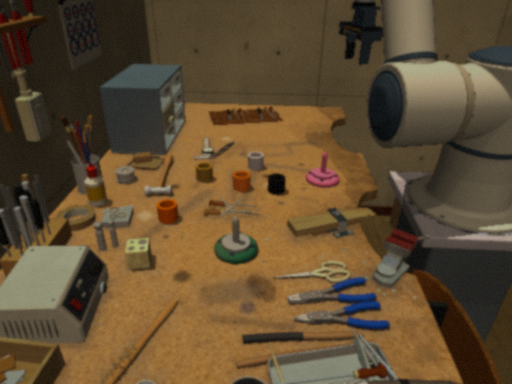

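The scene view shows the brass sleeve at about (244,168) and the green stand at (222,235). In the side view they are at (205,172) and (236,248). The orange sleeves are look-alikes.

```bash
python3 - <<'E'
from h import *
a,b=cam("scene"),cam("side")
for n,c,br,st,others in(("scene",a,(244,168),(222,235),{"or":(270,180),"al":(297,166),"bk":(301,188),"or2":(187,192)}),("side",b,(205,172),(236,248),{"or":(242,181),"al":(256,161),"bk":(276,183),"or2":(168,211)})):
    hsv=cv2.cvtColor(c["img"],cv2.COLOR_BGR2HSV)
    print(n,"px",hsv[br[1],br[0]-4:br[0]+5:4].tolist(), hsv[st[1]+8,st[0]-16].tolist())
    g=cv2.inRange(hsv,(60,80,20),(95,255,255)); g[:, :st[0]-35]=0; g[:,st[0]+35:]=0; g[:st[1]-30]=0; g[st[1]+30:]=0
    p=cv2.findNonZero(g); e=cv2.fitEllipse(cv2.convexHull(p)); print("foot",e, ray(c,*e[0],6))
    print("brass",ray(c,*br,20))
    for k,v in others.items(): print(k,ray(c,*v,20).round())
cv2.imwrite("pics/4.png",cv2.hconcat([cv2.resize(c["img"][130:270,150:330] if c is a else c["img"][140:280,130:310],None,fx=2.2,fy=4.2,interpolation=cv2.INTER_CUBIC) for c in(a,b)]))
E
```

```text
scene px [[17, 180, 88], [17, 180, 88], [17, 176, 81]] [38, 95, 51]
foot ((221.93136596679688, 231.30885314941406), (20.552934646606445, 35.993408203125), 83.30500030517578) [561.54342321 228.4833449    6.        ]
brass [662.63920146 -61.58346453  20.        ]
or [563. -22.  20.]
al [ 531. -142.   20.]
bk [472. -13.  20.]
or2 [720. 133.  20.]
side px [[18, 215, 70], [18, 229, 68], [18, 208, 60]] [52, 101, 63]
foot ((238.32955932617188, 249.41641235351562), (25.05003547668457, 36.05517578125), 80.07936096191406) [549.18597062 240.32236735   6.        ]
brass [666.44510011 -70.11705465  20.        ]
or [562. -27.  20.]
al [ 532. -150.   20.]
bk [474. -23.  20.]
or2 [720. 130.  20.]
```

View pics/4.png

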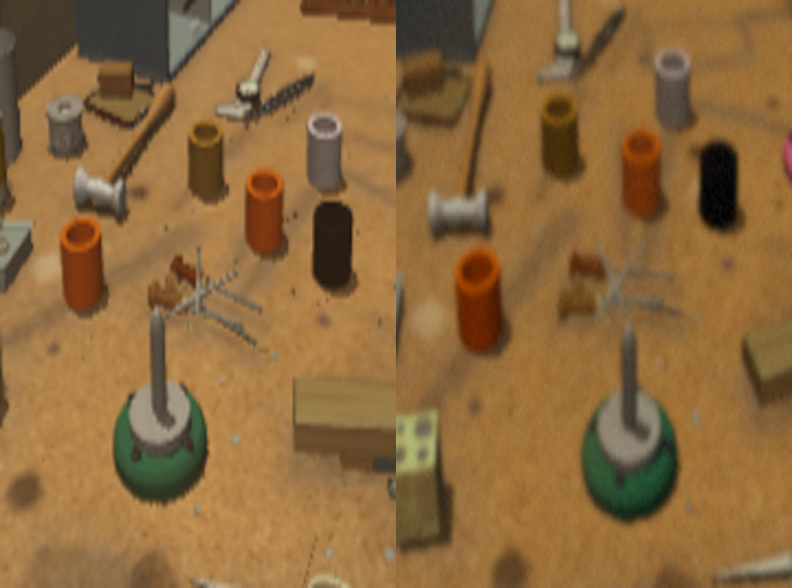

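The crop shows brass at about (664,-66) mm, clear of the orange sleeve (562,-25). The hammer handle lies just beyond it. Next I'll find the handle and work out the move.

```bash
cat >> h.py <<'E'
from scipy.spatial.transform import Rotation as Ro
def go(p,yaw=None):
    "tool-frame offset (cm) to world TCP p, and yaw"
    s=robot.read_state(); R=Ro.from_rotvec(s["eef_rot"])
    x=R.apply([1,0,0]); print("t",s["time"],"pos",s["eef_pos"].round(1),"yaw x-axis",np.degrees(np.arctan2(x[1],x[0])).round(2),"z",R.apply([0,0,1]).round(3),"w",round(s["gripper_width"],1),"offset cm",(R.inv().apply(np.array(p)-s["eef_pos"])/10).round(2))
E
python3 - <<'E'
from h import *
a,b=cam("scene"),cam("side")
print([ray(a,*p,10).round() for p in((225,152.6),(204,170))],[ray(b,*p,10).round() for p in((130+85/2.2,140+70/4.2),(130+75/2.2,140+185/4.2))])
print([ray(a,150+u/2.2,130+v/4.2,82).round(1) for u,v in[(157,311)]],[ray(b,130+(u-396)/2.2,140+v/4.2,82).round(1) for u,v in[(629,327)]],
[ray(a,150+u/2.2,130+v/4.2,24).round(1) for u,v in[(159,417)]],[ray(b,130+(u-396)/2.2,140+v/4.2,24).round(1) for u,v in[(629,428)]])
go((640,-66,236))
E
```

```text
[array([ 787., -164.,   10.]), array([771., -18.,  10.])] [array([ 794., -180.,   10.]), array([765., -13.,  10.])]
[array([550.8, 241.7,  82. ])] [array([553.6, 238.8,  82. ])] [array([550. , 244.7,  24. ])] [array([554.1, 239.2,  24. ])]
t 0.35 pos [ 202.4 -591.2  235.8] yaw x-axis 18.89 z [-0.  0. -1.] w 91.2 offset cm [ 5.841e+01 -3.552e+01 -1.000e-02]
```

>>> send_rows:
  moves:
    - {"offset": [2.92, -1.78, 0], "rot": [0, 0, 0], "hand": 9.1}
    - {"offset": [2.92, -1.78, 0], "rot": [0, 0, 0], "hand": 9.1}
    - {"offset": [2.92, -1.78, 0], "rot": [0, 0, 0], "hand": 9.1}
    - {"offset": [2.92, -1.78, 0], "rot": [0, 0, 0], "hand": 9.1}
    - {"offset": [2.92, -1.78, 0], "rot": [0, 0, 0], "hand": 9.1}
    - {"offset": [2.92, -1.78, 0], "rot": [0, 0, 0], "hand": 9.1}
    - {"offset": [2.92, -1.78, 0], "rot": [0, 0, 0], "hand": 9.1}
    - {"offset": [2.92, -1.78, 0], "rot": [0, 0, 0], "hand": 9.1}

```text
time: 1.02
eef_pos: [378.1, -379.5, 236.0]
eef_rot: [3.099, 0.515, 0.0]
contact_force: [0.7, -0.3, 0.1]
gripper_width: 91.0
grip_force: 0.0
```

>>> send_rows:
  moves:
    - {"offset": [2.92, -1.78, 0], "rot": [0, 0, 0], "hand": 9.1}
    - {"offset": [2.92, -1.78, 0], "rot": [0, 0, 0], "hand": 9.1}
    - {"offset": [2.92, -1.78, 0], "rot": [0, 0, 0], "hand": 9.1}
    - {"offset": [2.92, -1.78, 0], "rot": [0, 0, 0], "hand": 9.1}
    - {"offset": [2.92, -1.78, 0], "rot": [0, 0, 0], "hand": 9.1}
    - {"offset": [2.92, -1.78, 0], "rot": [0, 0, 0], "hand": 9.1}
    - {"offset": [2.92, -1.78, 0], "rot": [0, 0, 0], "hand": 9.1}
    - {"offset": [2.92, -1.78, 0], "rot": [0, 0, 0], "hand": 9.1}

```text
time: 1.68
eef_pos: [553.1, -169.0, 236.0]
eef_rot: [3.099, 0.516, 0.0]
contact_force: [-0.2, -0.7, 1.1]
gripper_width: 91.2
grip_force: 0.0
```

>>> send_rows:
  moves:
    - {"offset": [2.92, -1.78, 0], "rot": [0, 0, 0], "hand": 9.1}
    - {"offset": [2.92, -1.78, 0], "rot": [0, 0, 0], "hand": 9.1}
    - {"offset": [2.92, -1.78, 0], "rot": [0, 0, 0], "hand": 9.1}
    - {"offset": [2.92, -1.78, 0], "rot": [0, 0, 0], "hand": 9.1}
    - {"offset": [0, 0, 0], "rot": [0, 0, 0], "hand": 9.1}
    - {"offset": [0, 0, 0], "rot": [0, 0, 0], "hand": 9.1}

```text
time: 2.18
eef_pos: [640.3, -63.9, 235.5]
eef_rot: [-3.098, -0.52, 0.0]
contact_force: [-0.6, -0.6, -0.1]
gripper_width: 90.9
grip_force: 0.0
```

```bash
python3 - <<'E'
from h import *
c=cam("wrist"); cv2.imwrite("pics/5.png",c["img"])
for z in(0,40): print(proj(c,(664,-66,z)))
go((664,-66,120))
E
```

```text
(np.float64(263.9591798972185), np.float64(149.87391323091424))
(np.float64(264.74522598644165), np.float64(155.84601620778727))
t 2.2333 pos [639.6 -65.  235.6] yaw x-axis 18.97 z [-0.001 -0.    -1.   ] w 91.1 offset cm [ 2.28  0.89 11.56]
```

View pics/5.png

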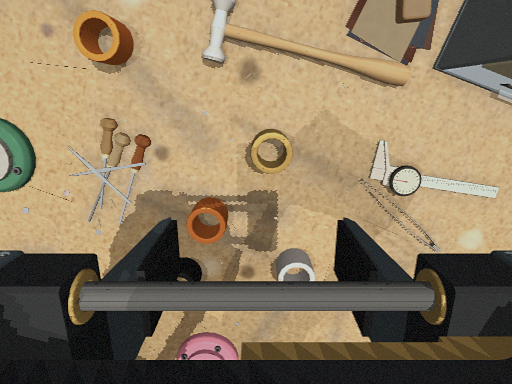

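The wrist view shows the brass ring centred near (271,151) with clear space around it. The orange sleeve is at (208,220), and the hammer handle is well above.

```bash
python3 - <<'E'
from h import *
c=cam("wrist"); hsv=cv2.cvtColor(c["img"],cv2.COLOR_BGR2HSV)
m=cv2.inRange(hsv,(15,130,60),(30,255,255)); k=np.zeros_like(m); k[120:182,240:302]=1; m*=k
n,l,st,ct=cv2.connectedComponentsWithStats(m); i=1+st[1:,4].argmax(); print(st[i])
p=cv2.findNonZero((l==i).astype("uint8")); e=cv2.fitEllipse(cv2.convexHull(p)); print(e,ray(c,*e[0],38),ray(c,*e[0],20))
q=ray(c,*e[0],36); go((q[0],q[1],90))
print(robot.read_state()["contact_force"])
E
```

```text
[250 128  42  45 808]
((270.1556701660156, 150.0902862548828), (41.48277282714844, 44.42239761352539), 174.3470001220703) [670.68645186 -70.7359126   38.        ] [668.16600834 -72.39789262  20.        ]
t 2.2833 pos [639.2 -65.6 235.7] yaw x-axis 18.9 z [-0.001 -0.    -1.   ] w 91.2 offset cm [ 2.78  1.51 14.57]
[ 0.82987499 -0.34877533  0.4116485 ]
```

>>> send_rows:
  moves:
    - {"offset": [2.75, 1.55, 0], "rot": [0, 0, 0], "hand": 9.1}
    - {"offset": [0, 0, 3.7], "rot": [0, 0, 0], "hand": 9.1}
    - {"offset": [0, 0, 3.7], "rot": [0, 0, 0], "hand": 9.1}
    - {"offset": [0, 0, 3.7], "rot": [0, 0, 0], "hand": 9.1}
    - {"offset": [0, 0, 2.9], "rot": [0, 0, 0], "hand": 9.1}
    - {"offset": [0, 0, 0], "rot": [0, 0, 0], "hand": 9.1}

```text
time: 2.78
eef_pos: [666.7, -71.8, 90.3]
eef_rot: [-3.096, -0.513, 0.013]
contact_force: [-1.6, -0.3, -0.7]
gripper_width: 91.1
grip_force: 0.0
```

```bash
python3 - <<'E'
from h import *
c=cam("wrist"); cv2.imwrite("pics/6.png",c["img"])
go((669.5,-71.5,29))
E
```

```text
t 2.8333 pos [668.4 -71.9  93.7] yaw x-axis 18.82 z [-0.005  0.001 -1.   ] w 91.3 offset cm [0.15 0.02 6.47]
```

View pics/6.png

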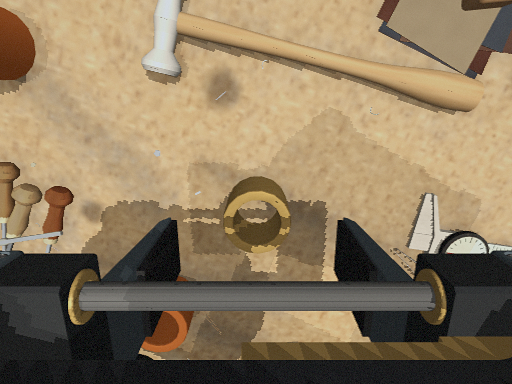

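The sleeve's top ring is centred at about (256,221), between the fingers.

```bash
python3 - <<'E'
from h import *
c=cam("wrist"); q=ray(c,256,221,40); print(q); go((q[0],q[1],29))
E
```

```text
[671.16149954 -71.53773437  40.        ]
t 2.8833 pos [670.1 -72.   96.2] yaw x-axis 18.83 z [-0.001  0.    -1.   ] w 91.2 offset cm [ 0.12 -0.01  6.72]
```

>>> send_rows:
  moves:
    - {"offset": [0.1, 0, 2.5], "rot": [0, 0, 0], "hand": 9.1}
    - {"offset": [0, 0, 2.4], "rot": [0, 0, 0], "hand": 9.1}
    - {"offset": [0, 0, 1.7], "rot": [0, 0, 0], "hand": 9.1}
    - {"offset": [0, 0, 0], "rot": [0, 0, 0], "hand": 9.1}
    - {"offset": [0, 0, 0], "rot": [0, 0, 0], "hand": 4}
    - {"offset": [0, 0, 0], "rot": [0, 0, 0], "hand": 4}
    - {"offset": [0, 0, 0], "rot": [0, 0, 0], "hand": 4}
    - {"offset": [0, 0, 0], "rot": [0, 0, 0], "hand": 4}
  squeeze: 30

```text
time: 3.55
eef_pos: [672.6, -71.1, 31.7]
eef_rot: [3.098, 0.515, 0.004]
contact_force: [0.6, 0.7, 0.3]
gripper_width: 67.2
grip_force: 0.0
```

>>> send_rows:
  moves:
    - {"offset": [0, 0, 0], "rot": [0, 0, 0], "hand": 4}
    - {"offset": [0, 0, 0], "rot": [0, 0, 0], "hand": 4}
    - {"offset": [0, 0, 0], "rot": [0, 0, 0], "hand": 4}
    - {"offset": [0, 0, 0], "rot": [0, 0, 0], "hand": 4}

```text
time: 3.88
eef_pos: [671.7, -70.7, 30.2]
eef_rot: [-3.099, -0.516, -0.0]
contact_force: [-0.6, 1.3, 4.1]
gripper_width: 45.3
grip_force: 30.0
```

>>> send_rows:
  moves:
    - {"offset": [0, 0, -2], "rot": [0, 0, 0], "hand": 4}
    - {"offset": [0, 0, -3], "rot": [0, 0, 0], "hand": 4}
    - {"offset": [0, 0, -3], "rot": [0, 0, 0], "hand": 4}
    - {"offset": [0, 0, -3], "rot": [0, 0, 0], "hand": 4}
    - {"offset": [0, 0, -2], "rot": [0, 0, 0], "hand": 4}
    - {"offset": [0, 0, 0], "rot": [0, 0, 0], "hand": 4}

```text
time: 4.38
eef_pos: [673.6, -71.2, 164.5]
eef_rot: [3.097, 0.515, 0.009]
contact_force: [1.2, 0.2, -1.4]
gripper_width: 45.3
grip_force: 30.0
```

```bash
python3 - <<'E'
from h import *
go((552,241,160)); s=robot.read_state(); print(s["grip_force"],s["contact_force"])
E
```

```text
t 4.3833 pos [673.6 -71.2 164.5] yaw x-axis 18.9 z [ 0.006 -0.001 -1.   ] w 45.3 offset cm [ -1.4  -33.47   0.33]
29.99845253303647 [ 1.20012004  0.23543823 -1.38694893]
```

>>> send_rows:
  moves:
    - {"offset": [0, -2.2, 0], "rot": [0, 0, 0], "hand": 4}
    - {"offset": [0, -3.3, 0], "rot": [0, 0, 0], "hand": 4}
    - {"offset": [0, -3.3, 0], "rot": [0, 0, 0], "hand": 4}
    - {"offset": [0, -3.3, 0], "rot": [0, 0, 0], "hand": 4}
    - {"offset": [0, -3.3, 0], "rot": [0, 0, 0], "hand": 4}
    - {"offset": [-2, -3.3, 0], "rot": [0, 0, 0], "hand": 4}
    - {"offset": [-3, -3.3, 0], "rot": [0, 0, 0], "hand": 4}
    - {"offset": [-1, -3.3, 0], "rot": [0, 0, 0], "hand": 4}

```text
time: 5.05
eef_pos: [531.2, 147.8, 158.5]
eef_rot: [3.099, 0.516, -0.007]
contact_force: [1.5, 0.4, -2.8]
gripper_width: 45.2
grip_force: 30.0
```

>>> send_rows:
  moves:
    - {"offset": [0, -2.2, 0], "rot": [0, 0, 0], "hand": 4}
    - {"offset": [0, 0, 0], "rot": [0, 0, 0], "hand": 4}
    - {"offset": [0, 0, 0], "rot": [0, 0, 0], "hand": 4}

```text
time: 5.3
eef_pos: [527.5, 169.4, 159.2]
eef_rot: [3.098, 0.519, -0.002]
contact_force: [0.0, -0.8, -2.8]
gripper_width: 44.9
grip_force: 30.0
```

```bash
python3 - <<'E'
from h import *
c=cam("wrist"); cv2.imwrite("pics/7.png",c["img"]); 
for z in(24,82):print(proj(c,(552,241,z)))
go((552,241,160))
E
```

```text
(np.float64(187.2206885033046), np.float64(139.80966055179556))
(np.float64(170.1771253782777), np.float64(150.69134618813))
t 5.35 pos [528.1 168.6 159.3] yaw x-axis 18.95 z [-0.001 -0.    -1.   ] w 45.0 offset cm [ 4.61 -6.07 -0.07]
```

View pics/7.png

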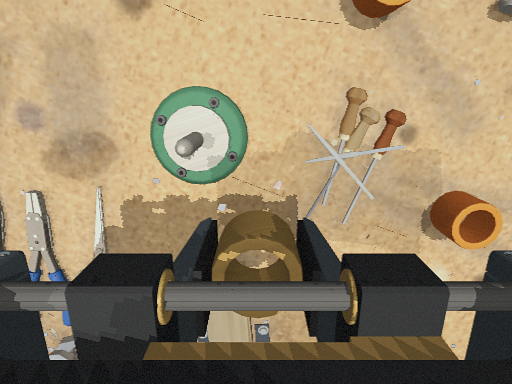

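The wrist view shows the flange centred at about (197,138) and the spindle tip at about (183,149). The sleeve is held upright and centred.

```bash
python3 - <<'E'
from h import *
c=cam("wrist"); hsv=cv2.cvtColor(c["img"],cv2.COLOR_BGR2HSV)
m=cv2.inRange(hsv,(60,80,30),(95,255,255)); k=np.zeros_like(m); k[80:190,145:255]=1; m*=k
e=cv2.fitEllipse(cv2.convexHull(cv2.findNonZero(m))); print(e,ray(c,*e[0],6))
f=ray(c,197,138,24); t=ray(c,183,149,80); print(f,t); q=(f+t)/2; go((q[0],q[1],159))
E
```

```text
((197.72364807128906, 135.04222106933594), (94.15989685058594, 98.88123321533203), 141.0162353515625) [556.65654834 235.04556856   6.        ]
[557.03004372 232.53253242  24.        ] [556.34432781 232.31970519  80.        ]
t 5.4 pos [528.5 168.1 159.4] yaw x-axis 18.9 z [-0.001 -0.    -1.   ] w 44.9 offset cm [ 4.75 -5.17  0.03]
```

>>> send_rows:
  moves:
    - {"offset": [2.4, -2.6, 0], "rot": [0, 0, 0], "hand": 4}
    - {"offset": [2.4, -2.6, 0], "rot": [0, 0, 0], "hand": 4}
    - {"offset": [0, 0, 1.5], "rot": [0, 0, 0], "hand": 4}
    - {"offset": [0, 0, 1], "rot": [0, 0, 0], "hand": 4}
    - {"offset": [0, 0, 0], "rot": [0, 0, 0], "hand": 4}
    - {"offset": [0, 0, 0], "rot": [0, 0, 0], "hand": 4}

```text
time: 5.9
eef_pos: [556.4, 231.9, 134.1]
eef_rot: [3.099, 0.514, -0.004]
contact_force: [0.8, 1.3, -2.5]
gripper_width: 45.0
grip_force: 30.0
```

```bash
python3 - <<'E'
from h import *
go((556.6,233,130))
w,a,b=cam("wrist"),cam("scene"),cam("side")
p=lambda c,x0,x1,y0,y1:cv2.resize(c["img"][y0:y1,x0:x1],(390,390),interpolation=cv2.INTER_CUBIC)
cv2.imwrite("pics/8.png",np.vstack([np.hstack([p(a,175,275,150,250),p(b,190,290,160,260)])]))
cv2.imwrite("pics/9.png",w["img"])
E
```

```text
t 5.9 pos [556.4 231.9 134.1] yaw x-axis 18.83 z [-0.002 -0.001 -1.   ] w 45.0 offset cm [ 0.06 -0.1   0.41]
```

View pics/8.png

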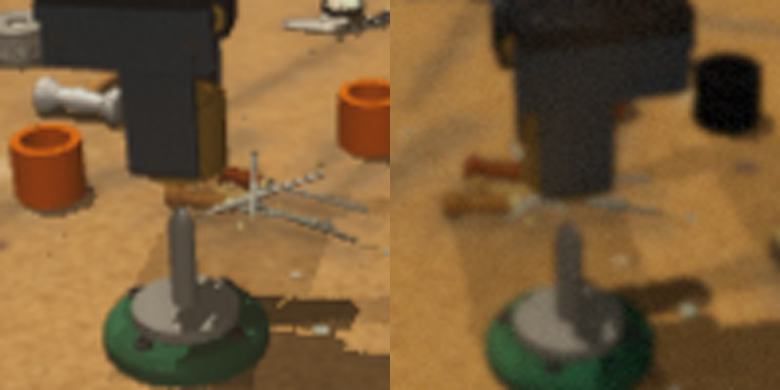

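View pics/9.png

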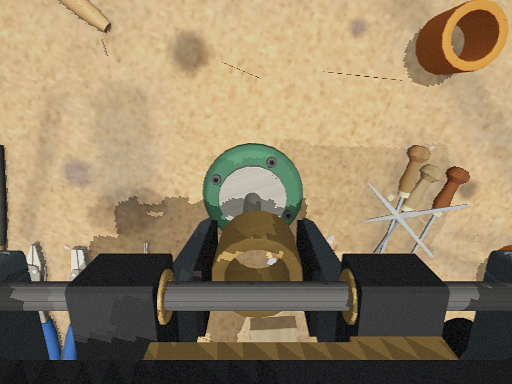

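The gripper is above the spindle. I'll check the alignment by projecting the known finger and spindle geometry into both fixed views, relative to each other.

```bash
python3 - <<'E'
from h import *
a,b,w=cam("scene"),cam("side"),cam("wrist"); s=robot.read_state(); R=Ro.from_rotvec(s["eef_rot"]); P=s["eef_pos"]; print(P)
for c,x0,y0,o in((a,175,150,0),(b,190,160,390)):
    f=lambda p:tuple(np.round((np.array(proj(c,p))-(x0,y0))*3.9+(o,0)).astype(int))
    print([f(P+R.apply((x,y,22))) for y in(-36,) for x in(-16,16)],"spin",f((556.6,233,82)),f((556.6,233,24)))
    print("sleeve edges",[f(P+R.apply((23*np.cos(t),23*np.sin(t),0)))[0] for t in np.linspace(0,6,13)])
# wrist: sleeve bore centre relative
print([np.round(proj(w,P+R.apply((0,0,z)))) for z in(-11,29)])
E
```

```text
[557.1678636  232.97055392 135.49290789]
[(np.int64(192), np.int64(181)), (np.int64(128), np.int64(177))] spin (np.int64(180), np.int64(201)) (np.int64(185), np.int64(295))
sleeve edges [np.int64(129), np.int64(140), np.int64(159), np.int64(181), np.int64(201), np.int64(215), np.int64(220), np.int64(213), np.int64(196), np.int64(174), np.int64(151), np.int64(134), np.int64(128)]
[(np.int64(613), np.int64(199)), (np.int64(547), np.int64(209))] spin (np.int64(564), np.int64(219)) (np.int64(565), np.int64(312))
sleeve edges [np.int64(515), np.int64(516), np.int64(528), np.int64(548), np.int64(571), np.int64(591), np.int64(605), np.int64(609), np.int64(601), np.int64(583), np.int64(559), np.int64(536), np.int64(520)]
[array([254., 276.]), array([254., 241.])]
```

```bash
python3 - <<'E'
from h import *
a,b,w=cam("scene"),cam("side"),cam("wrist"); s=robot.read_state(); R=Ro.from_rotvec(s["eef_rot"]); P=s["eef_pos"]
print("tip",ray(a,175+182/3.9,150+208/3.9,82),ray(b,190+(568-390)/3.9,160+222/3.9,82))
print("fl",ray(a,175+185.5/3.9,150+309/3.9,24),ray(b,190+(567-390)/3.9,160+321/3.9,24))
print("finger bottom mid", ray(a,175+162/3.9,150+179/3.9,P[2]-22),ray(b,190+(577-390)/3.9,160+195/3.9,P[2]-22),"exp",P+R.apply((0,-36,22)))
hsv=cv2.cvtColor(w["img"],cv2.COLOR_BGR2HSV); m=cv2.inRange(hsv,(60,80,30),(95,255,255)); m[:130]=0;m[235:]=0;m[:,:190]=0;m[:,315:]=0
h=cv2.convexHull(cv2.findNonZero(m))[:,0].astype(float); h=h[h[:,1]<205]
for z in(0,8):
    X=np.array([ray(w,u,v,z)[:2] for u,v in h]); A=np.c_[2*X,np.ones(len(X))]; q=np.linalg.lstsq(A,(X**2).sum(1),rcond=None)[0]; print("foot z",z,q[:2],np.sqrt(q[2]+q[0]**2+q[1]**2))
E
```

```text
tip [551.74498173 238.96736735  82.        ] [554.37860878 235.55635897  82.        ]
fl [549.54597163 244.21591595  24.        ] [554.99998145 240.64095804  24.        ]
finger bottom mid [545.12981815 265.80025249 113.2187097 ] [547.61552801 258.86975162 113.2187097 ] exp [545.3776985  267.25358975 113.21892805]
foot z 0 [553.9425103  233.81918141] 45.119839061431975
foot z 8 [556.26953807 234.53250896] 43.846958816405
```

>>> send_rows:
  moves:
    - {"offset": [0.1, -0.35, 0], "rot": [0, 0, 0], "hand": 4}
    - {"offset": [0, 0, 1], "rot": [0, 0, 0], "hand": 4}
    - {"offset": [0, 0, 1], "rot": [0, 0, 0], "hand": 4}
    - {"offset": [0, 0, 1], "rot": [0, 0, 0], "hand": 4}
    - {"offset": [0, 0, 1], "rot": [0, 0, 0], "hand": 4}
    - {"offset": [0, 0, 0], "rot": [0, 0, 0], "hand": 4}
    - {"offset": [0, 0, 0], "rot": [0, 0, 0], "hand": 4}

```text
time: 6.93
eef_pos: [556.2, 236.7, 93.9]
eef_rot: [3.099, 0.516, -0.003]
contact_force: [0.1, -0.2, -2.3]
gripper_width: 45.0
grip_force: 30.0
```

```bash
python3 - <<'E'
from h import *
go((556.8,237,54))
w,a,b=cam("wrist"),cam("scene"),cam("side")
p=lambda c,x0,x1,y0,y1:cv2.resize(c["img"][y0:y1,x0:x1],(260,260),interpolation=cv2.INTER_CUBIC)
cv2.imwrite("pics/10.png",np.hstack([p(a,180,270,165,255),p(b,195,285,175,265),p(w,200,310,190,300)]))
print(robot.read_state()["contact_force"])
E
```

```text
t 6.9333 pos [556.2 236.7  93.9] yaw x-axis 18.89 z [-0.002 -0.001 -1.   ] w 45.0 offset cm [ 0.07 -0.01  3.99]
[ 0.09479659 -1.22043656 -2.20519125]
```

View pics/10.png

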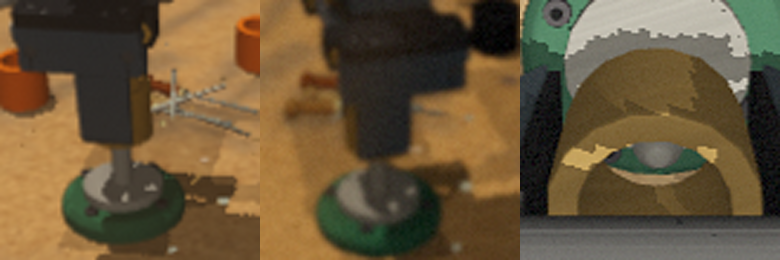

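The spindle tip shows in the bore, laterally centred, and there is no contact force. I'll keep lowering.

>>> send_rows:
  moves:
    - {"offset": [0, 0, 0.8], "rot": [0, 0, 0], "hand": 4}
    - {"offset": [0, 0, 0.8], "rot": [0, 0, 0], "hand": 4}
    - {"offset": [0, 0, 0.8], "rot": [0, 0, 0], "hand": 4}
    - {"offset": [0, 0, 0], "rot": [0, 0, 0], "hand": 4}
    - {"offset": [0, 0, 0], "rot": [0, 0, 0], "hand": 4}

```text
time: 7.5
eef_pos: [556.3, 236.8, 70.1]
eef_rot: [3.099, 0.516, -0.002]
contact_force: [-1.0, -0.2, -2.7]
gripper_width: 45.2
grip_force: 30.0
```

>>> send_rows:
  moves:
    - {"offset": [0, 0, 0.5], "rot": [0, 0, 0], "hand": 4}
    - {"offset": [0, 0, 0.5], "rot": [0, 0, 0], "hand": 4}
    - {"offset": [0, 0, 0.3], "rot": [0, 0, 0], "hand": 4}
    - {"offset": [0, 0, 0], "rot": [0, 0, 0], "hand": 4}
    - {"offset": [0, 0, 0], "rot": [0, 0, 0], "hand": 4}
    - {"offset": [0, 0, 0], "rot": [0, 0, 0], "hand": 4}

```text
time: 8.0
eef_pos: [556.8, 236.9, 58.0]
eef_rot: [3.099, 0.516, 0.0]
contact_force: [0.0, 0.4, -2.5]
gripper_width: 45.3
grip_force: 30.0
```

>>> send_rows:
  moves:
    - {"offset": [0, 0, 0.15], "rot": [0, 0, 0], "hand": 4}
    - {"offset": [0, 0, 0], "rot": [0, 0, 0], "hand": 4}
    - {"offset": [0, 0, 0], "rot": [0, 0, 0], "hand": 4}

```text
time: 8.25
eef_pos: [556.8, 236.9, 56.5]
eef_rot: [-3.099, -0.516, -0.0]
contact_force: [0.5, 0.3, -1.6]
gripper_width: 44.8
grip_force: 30.0
```

>>> send_rows:
  moves:
    - {"offset": [0, 0, 0.1], "rot": [0, 0, 0], "hand": 4}
    - {"offset": [0, 0, 0], "rot": [0, 0, 0], "hand": 4}
    - {"offset": [0, 0, 0], "rot": [0, 0, 0], "hand": 4}

```text
time: 8.5
eef_pos: [556.7, 236.9, 55.4]
eef_rot: [3.099, 0.516, -0.0]
contact_force: [-0.7, -0.3, -3.1]
gripper_width: 45.0
grip_force: 30.0
```

>>> send_rows:
  moves:
    - {"offset": [0, 0, 0.1], "rot": [0, 0, 0], "hand": 4}
    - {"offset": [0, 0, 0], "rot": [0, 0, 0], "hand": 4}
    - {"offset": [0, 0, 0], "rot": [0, 0, 0], "hand": 4}

```text
time: 8.75
eef_pos: [556.7, 236.9, 54.4]
eef_rot: [3.099, 0.516, -0.0]
contact_force: [-0.3, -1.0, -2.9]
gripper_width: 44.9
grip_force: 30.0
```

>>> send_rows:
  moves:
    - {"offset": [0, 0, 0], "rot": [0, 0, 0], "hand": 5}
    - {"offset": [0, 0, 0], "rot": [0, 0, 0], "hand": 6}
    - {"offset": [0, 0, 0], "rot": [0, 0, 0], "hand": 7}
    - {"offset": [0, 0, 0], "rot": [0, 0, 0], "hand": 7}
    - {"offset": [0, 0, 0], "rot": [0, 0, 0], "hand": 7}
    - {"offset": [0, 0, 0], "rot": [0, 0, 0], "hand": 7}

```text
time: 9.25
eef_pos: [556.8, 236.9, 54.5]
eef_rot: [-3.099, -0.516, -0.0]
contact_force: [1.0, -0.7, -1.3]
gripper_width: 70.4
grip_force: 0.0
```

>>> send_rows:
  moves:
    - {"offset": [0, 0, -1], "rot": [0, 0, 0], "hand": 7}
    - {"offset": [0, 0, -2], "rot": [0, 0, 0], "hand": 7}
    - {"offset": [0, 0, -3], "rot": [0, 0, 0], "hand": 7}
    - {"offset": [0, 0, -3], "rot": [0, 0, 0], "hand": 7}
    - {"offset": [0, 0, -3], "rot": [0, 0, 0], "hand": 7}
    - {"offset": [0, 0, -3], "rot": [0, 0, 0], "hand": 7}
    - {"offset": [0, 0, 0], "rot": [0, 0, 0], "hand": 7}
    - {"offset": [0, 0, 0], "rot": [0, 0, 0], "hand": 7}

```text
time: 9.92
eef_pos: [557.6, 237.2, 206.9]
eef_rot: [-3.098, -0.516, -0.006]
contact_force: [-0.3, 0.2, -0.6]
gripper_width: 70.3
grip_force: 0.0
```

```bash
python3 - <<'E'
from h import *
go((0,0,0)); w,a,b=cam("wrist"),cam("scene"),cam("side")
p=lambda c,x0,x1,y0,y1:cv2.resize(c["img"][y0:y1,x0:x1],(260,260),interpolation=cv2.INTER_CUBIC)
cv2.imwrite("pics/11.png",np.hstack([p(a,180,270,165,255),p(b,195,285,175,265),p(w,190,320,130,260)]))
E
```

```text
t 9.9167 pos [557.6 237.2 206.9] yaw x-axis 18.9 z [ 0.004  0.001 -1.   ] w 70.3 offset cm [-60.52   4.38  20.44]
```

View pics/11.png

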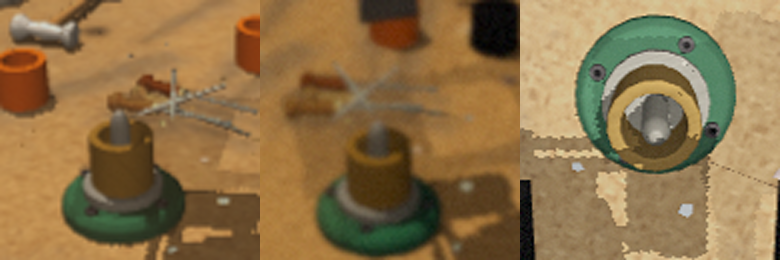

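The brass sleeve sits flat on the flange, around the spindle with the tip showing, and the gripper is clear.

```bash
python3 -c "
from cell import robot
print(robot.job_done())"
```

```text
the job is handed in; nothing more can be done
None
```

The brass sleeve was lowered in the gripper over the green-footed stand's spindle, released just above the flange and left sitting flat on it; the aluminium and black sleeves were not touched, and I handed the job in at about 10 s.

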